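Reset the tripped breakers of the battery charger

ROBOT

A 6-joint arm with a two-finger parallel gripper is mounted at the origin on the work surface. World frame = base frame: x ahead of the robot, y to its left, z up, the work surface at z = 0. Lengths are in m, angles in rad, forces in N, time in s.
With the tool pointing down it reaches from about 0.35 to 1 m from the base axis. Payload 7.1 kg.
Tool frame: the origin (TCP) lies between the finger pads; the fingertips stand 17 mm ahead of it and the grasp point (between the pads) lies 2 mm behind it; z points along the fingers, y is the line along which they close (so a half turn about z gives the same grasp; the last joint's range is limited). The gripper opens to 85 mm and grips with 20 to 120 N. Pads are 22 mm wide; open, the fingers measure 114 mm over their backs; the gripper's body (76 mm by 85 mm) begins 54 mm behind the grasp point. The pads swing forward as they close: fully open they stand 13 mm farther back than shut.
Start: joints at [1.236, 0.423, 1.63, -0, 1.089, -0.019], TCP at [0.194, 0.594, 0.218] pointing down, gripper open.
Joint ranges: [-3, 3], [-0.9, 2.11], [0.09, 2.58], [-1.31, 4.45], [0.11, 2.69], [-2.54, 2.54]. Speed limits (rad/s): [2.39, 2.39, 3.01, 3.14, 3.14, 3.14].

INTERFACE

Orientations are given as a rotation vector (axis times angle).
In Python, from cell import get_obs, camera, camera_params, sign_off gives the robot as it stands. The module is installed in compiled form; this text tells all that it offers.
- The arm moves only by the shell command python3 -m pendant 'ROWS' [OPENING] [FORCE]. ROWS is text: rows parted by semicolons, each of 4 numbers parted by spaces: the shift along the tool's x, y, z in mm, then the turn about the tool's z in degrees. A call has 1 to 8 rows; each row shifts and turns the commanded pose from where the row before left it, along the tool's axes as they then stand; what a row does not reach is not made up. A row lasts 1/12 s, in which the tool goes at most 41.7 mm and 7.16 degrees, less where a joint would pass 70% of its speed; a pose out of reach is approached as far as the arm can. A call is refused whole if a number of a shift passes 41.7 or a number of a turn 7.16, either way. A call with a gripper value outside its range is refused whole. OPENING is the gripper command: -1 is fully open, 1 is shut, values between are in proportion, set as the call begins (- or left out, the last holds). The fingers move at their own pace and stop on an object; FORCE is the grip in N (left out, the last holds). Time passes only in rows, so rows that do not move let the fingers close. It gives the time, the measured TCP pose, the force, the opening and the grip force at its end, in the units of the state.
- get_obs(): the state, without advancing time (a new reading comes with each control period).
- camera(name): name is "scene" or "top"; returns (picture, depth): 384x512x3 uint8, red, green, blue; 384x512 float32, m along the optical axis (not along the pixel's ray), 0 where there is no reading.
- camera_params(name): a dict with "fx", "fy", "cx", "cy" (pixels), "R" (3x3) and "t" (3): a world point X has camera coordinates R X + t. Camera axes: x right, y down, z forward; pixel columns grow to the right and rows downward; lengths in m; the calibration is good to about 2 mm. A picture is of the moment at which its call begins. camera_params takes no time and is no camera call.
- sign_off(): hands the job in; it is judged then, once.
The state is a dict: "time_s": time; "joint_pos": joint angles; "qd": joint speeds; "tau": joint torques, N m; "tcp_pos": TCP position; "tool_rot": TCP orientation; "contact_force": force on the tool from outside, world axes, zero at the start; "ft_torque": the same for the moment, N m; "width": opening from 0.0 (shut) to 1.0 (fully open); "finger_force": force on a finger pad.
Only numpy, scipy, OpenCV 4.12 (cv2) and the standard library are available. Lean on these libraries where they do the work, as an engineer would, in place of code of your own. Each camera call takes 0.05 s, during which the arm holds its last target. There are 200 camera calls.

TASK

The battery charger on the parts counter has tripped: with a fingertip, gently press its popped-out breaker buttons down again, first the red one (the main), then the yellow, then the green, each about as far as it easily goes (roughly 1 cm), so that it stays down. The white breaker is out of service: leave it popped out, do not grip or pull any button, leave the other things on and beside the charger where they are, and finish clear of everything.

Things in the scene. Friction and masses are not known exactly. Their poses are not given: they have to be found in the camera images.
- charger: blue steel battery charger with a grey flat top, 200 mm (its x) x 350 mm (its y), 70 mm high, fixed to the counter; origin at the centre of its underside. Four round push-in breakers stand on its top, one of each colour in four places that change from run to run, their centres at least 95 mm apart.
- red_top (a point): centre of the top face of the red breaker button: an upright cylinder 30 mm in diameter in a round black collar (46 mm diameter, 8 mm high) that is fixed to the charger's top. Popped out, the face stands 32 mm above the charger's top (102 mm above the counter) less the joint value; it moves with the button. The cap is sprung: under the finger it yields by up to 8 mm more, 3 N per mm, and springs back.
- red_button (a joint): how far the red button is pushed down, in m: 0 to 0.002 when popped out, as at the start; 0.012 at the lower stop, where the face is 20 mm above the charger's top (12 mm above its collar); counts as reset beyond 0.008. Friction of about 4 N, no return spring: it stays where it is left. Negative values mean pulled upward.
- red_breaker: the red breaker as a whole, collar and button; origin on the button's axis, at the height of the charger's top
- yellow_top (a point): centre of the top face of the yellow breaker button: an upright cylinder 30 mm in diameter in a round black collar (46 mm diameter, 8 mm high) that is fixed to the charger's top. Popped out, the face stands 32 mm above the charger's top (102 mm above the counter) less the joint value; it moves with the button. The cap is sprung: under the finger it yields by up to 8 mm more, 3 N per mm, and springs back.
- yellow_button (a joint): how far the yellow button is pushed down, in m: 0 to 0.002 when popped out, as at the start; 0.012 at the lower stop, where the face is 20 mm above the charger's top (12 mm above its collar); counts as reset beyond 0.008. Friction of about 4 N, no return spring: it stays where it is left. Negative values mean pulled upward.
- yellow_breaker: the yellow breaker as a whole, collar and button; origin on the button's axis, at the height of the charger's top
- green_top (a point): centre of the top face of the green breaker button: an upright cylinder 30 mm in diameter in a round black collar (46 mm diameter, 8 mm high) that is fixed to the charger's top. Popped out, the face stands 32 mm above the charger's top (102 mm above the counter) less the joint value; it moves with the button. The cap is sprung: under the finger it yields by up to 8 mm more, 3 N per mm, and springs back.
- green_button (a joint): how far the green button is pushed down, in m: 0 to 0.002 when popped out, as at the start; 0.012 at the lower stop, where the face is 20 mm above the charger's top (12 mm above its collar); counts as reset beyond 0.008. Friction of about 4 N, no return spring: it stays where it is left. Negative values mean pulled upward.
- green_breaker: the green breaker as a whole, collar and button; origin on the button's axis, at the height of the charger's top
- white_top (a point): centre of the top face of the white breaker button: an upright cylinder 30 mm in diameter in a round black collar (46 mm diameter, 8 mm high) that is fixed to the charger's top. Popped out, the face stands 32 mm above the charger's top (102 mm above the counter) less the joint value; it moves with the button. The cap is sprung: under the finger it yields by up to 8 mm more, 3 N per mm, and springs back.
- white_button (a joint): how far the white button is pushed down, in m: 0 to 0.002 when popped out, as at the start; 0.012 at the lower stop, where the face is 20 mm above the charger's top (12 mm above its collar); counts as reset beyond 0.008. Friction of about 4 N, no return spring: it stays where it is left. Negative values mean pulled upward.
- white_breaker: the white breaker as a whole, collar and button; origin on the button's axis, at the height of the charger's top
- fuse_jar_mid (a point): small clear jar with blue cap, 36 mm diameter, 45 mm high, about 60 g, loose on the charger's top; the point is its centre, half-way up. A bystander.
- relay_mid (a point): small black relay block, 28 x 28 x 26 mm, about 40 g, loose on the charger's top; the point is its centre, half-way up. A bystander.
- oil_filter_mid (a point): orange oil filter can with a dark top, 68 mm diameter, 78 mm high, about 300 g, loose on the counter at the charger's +y end; the point is its centre, half-way up. A bystander.
- plug_carton_mid (a point): upright spark plug carton, cardboard with a yellow band, 35 x 35 x 85 mm, about 80 g, loose on the counter at the charger's -y end; the point is its centre, half-way up. A bystander.

How it is judged:
On the way, in this order (a step that is already met when the one before it is completed fails the run):
1. the red button is down (value of joint red_button above 0.008 m), for 0.2 s.
2. the yellow button is down (value of joint yellow_button above 0.008 m), for 0.2 s.
3. the green button is down (value of joint green_button above 0.008 m), for 0.2 s.
At the end, for the whole second after the job is handed in: the red, yellow and green buttons are each more than 8 mm down (of 12 mm), the white one less than 5 mm, and the jar, relay, oil filter and carton are within 15 mm of where they stood (value of joint each of red_button, yellow_button, green_button above 0.008 m and value of joint white_button between -0.003 and 0.005 m and distance of each of fuse_jar_mid, relay_mid, oil_filter_mid, plug_carton_mid from where it was at the start of the episode below 0.015 m); the robot touches nothing.
It fails at once if a button is pushed (past 5 mm) out of order: yellow before red is down, or green before red and yellow are down ((value of joint yellow_button above 0.005 m and value of joint red_button below 0.008 m) or (value of joint green_button above 0.005 m and value of joint any of red_button, yellow_button below 0.008 m)).
It fails at once if the white button is pushed (past 5 mm) (value of joint white_button above 0.005 m).
It fails at once if a button is pulled upward (value of joint any of red_button, yellow_button, green_button, white_button below -0.003 m).
It fails at once if a breaker is pressed roughly, with more than 30 N (contact force between any of the fingers, the arm and red_breaker above 30 N or contact force between any of the fingers, the arm and yellow_breaker above 30 N or contact force between any of the fingers, the arm and green_breaker above 30 N or contact force between any of the fingers, the arm and white_breaker above 30 N).
It fails at once if a bystander is moved or lifted by more than 15 mm (distance of any of fuse_jar_mid, relay_mid, oil_filter_mid, plug_carton_mid from where it was at the start of the episode above 0.015 m).
It also fails if it takes over 48 s, if anything falls off the work surface, if the arm or the gripper's body presses on something with over 40 N, if the wrist force passes 120 N, or if a joint passes its speed limit or range.

## Working session

There is one attempt and no reset: what is moved stays moved. The work goes in short steps, Python scripts to look and compute and a shell command to move; the robot and the scene stay as the last step left them, time stands still between calls to the robot, and variables do not carry over. Pictures are saved under pics/ and viewed, at most 10 in all, crops included, and the job is handed in when it is done.

```bash
mkdir -p pics
python3 - <<'E'
from cell import *
import cv2,numpy as np
o=get_obs();print({k:np.round(o[k],3) for k in o})
for n in("scene","top"):
    p,d=camera(n);cv2.imwrite(f"pics/{n}0.png",p[:,:,::-1]);np.savez(f"{n}0.npz",p=p,d=d)
    q=camera_params(n);print(n,q)
E
```

```text
{'time_s': np.float64(0.0), 'joint_pos': array([ 1.236,  0.424,  1.631,  0.   ,  1.089, -0.019]), 'qd': array([ 0.001, -0.001, -0.001,  0.   ,  0.   ,  0.001]), 'tau': array([ 4.0000e-03, -5.5740e+01, -2.8175e+01,  0.0000e+00,  7.0000e-03,
        0.0000e+00]), 'tcp_pos': array([0.194, 0.594, 0.217]), 'tool_rot': array([-4.940e-01, -3.102e+00,  2.000e-03]), 'contact_force': array([ 0.353, -0.218, -0.219]), 'ft_torque': array([-0.001, -0.005,  0.003]), 'finger_force': np.float64(0.0), 'width': np.float64(0.998)}
scene {'fx': 451.1976324694058, 'fy': 451.1976324694058, 'cx': 267.5373471803338, 'cy': 193.22526938836123, 'R': array([[-0.00827346,  0.99993491, -0.00785593],
       [ 0.86932131,  0.00330983, -0.49423629],
       [-0.49417812, -0.01091837, -0.86929211]]), 't': array([-0.0417389 , -0.47300113,  1.50726349])}
top {'fx': 354.6783831109097, 'fy': 354.6783831109097, 'cx': 256.64347932565295, 'cy': 196.2827621367083, 'R': array([[ 0.0261133 , -0.99876366,  0.0422995 ],
       [-0.99463216, -0.03019683, -0.09896977],
       [ 0.10012472, -0.03948801, -0.994191  ]]), 't': array([-6.50508545e-04,  5.97956320e-01,  7.58380167e-01])}
```

View pics/top0.png

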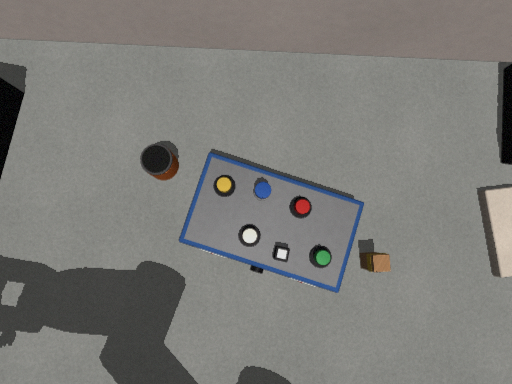

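View pics/scene0.png

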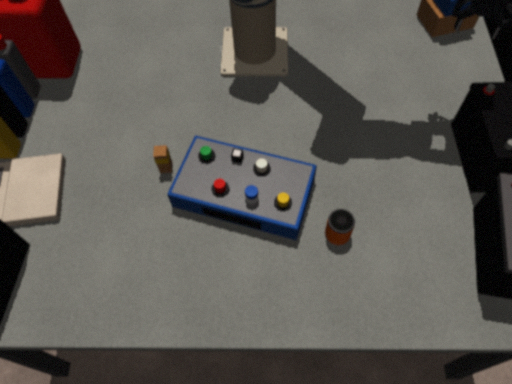

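```bash
cat > h.py <<'E'
from cell import *
import cv2,numpy as np
from scipy.spatial.transform import Rotation as Ro
def ray(n,u,v,z):
    q=camera_params(n);R,t=q["R"],q["t"];c=-R.T@t
    d=R.T@np.array([(u-q["cx"])/q["fx"],(v-q["cy"])/q["fy"],1]);return c+d*(z-c[2])/d[2]
S=dict(red=([0,150,90],[6,255,255]),yellow=([18,150,110],[30,255,255]),green=([45,120,60],[80,255,255]),white=([0,0,170],[179,50,255]),jar=([105,150,60],[125,255,255]))
def find(p,n,box):
    h=cv2.cvtColor(p,cv2.COLOR_RGB2HSV);x0,y0,x1,y1=box;r={}
    for k,(a,b) in S.items():
        m=cv2.inRange(h,np.array(a),np.array(b));mm=np.zeros_like(m);mm[y0:y1,x0:x1]=m[y0:y1,x0:x1]
        N,_,st,ce=cv2.connectedComponentsWithStats(mm)
        r[k]=[(ce[i].round(1),int(st[i,4]),ray(n,*ce[i],.115 if k=="jar" else .102).round(4)) for i in range(1,N) if 25<st[i,4]<2000]
    return r
E
python3 - <<'E'
from h import *
for n,b in(("top",(185,160,355,280)),("scene",(180,142,310,225))):
    for k,v in find(np.load(n+"0.npz")["p"],n,b).items(): print(n,k,v)
print(ray("top",282,254,.096),ray("scene",237,154,.096))
print(Ro.from_rotvec(get_obs()["tool_rot"]).as_matrix().round(3))
E
```

```text
top red [(array([302.2, 206. ]), 172, array([ 0.5734, -0.0737,  0.102 ]))]
top yellow [(array([223.5, 184. ]), 168, array([0.6133, 0.0866, 0.102 ]))]
top green [(array([322.6, 257.2]), 176, array([ 0.4721, -0.116 ,  0.102 ]))]
top white [(array([249.3, 235.5]), 157, array([0.5114, 0.0317, 0.102 ])), (array([281.4, 253.6]), 78, array([ 0.4774, -0.0333,  0.102 ]))]
top jar [(array([196.3, 194.6]), 227, array([0.5889, 0.1385, 0.115 ])), (array([291.5, 180.3]), 402, array([ 0.6234, -0.0491,  0.115 ])), (array([262.5, 189.6]), 205, array([0.6029, 0.0083, 0.115 ])), (array([347.2, 253.8]), 147, array([ 0.4808, -0.1617,  0.115 ])), (array([245.2, 260.4]), 413, array([0.4634, 0.0386, 0.115 ]))]
scene red [(array([219.1, 183.6]), 94, array([ 0.5746, -0.0745,  0.102 ]))]
scene yellow [(array([282.8, 197.7]), 101, array([0.6146, 0.0852, 0.102 ]))]
scene green [(array([205.3, 150.9]), 83, array([ 0.4746, -0.117 ,  0.102 ]))]
scene white [(array([236.4, 152.4]), 29, array([ 0.4792, -0.035 ,  0.102 ])), (array([261.1, 162.6]), 75, array([0.5108, 0.0302, 0.102 ]))]
scene jar [(array([303.3, 204.4]), 147, array([0.64  , 0.1344, 0.115 ])), (array([251.1, 191.6]), 113, array([0.6049, 0.0072, 0.115 ])), (array([232.9, 211. ]), 361, array([ 0.6586, -0.0349,  0.115 ]))]
[ 0.47620609 -0.03510013  0.096     ] [ 0.48011482 -0.03386837  0.096     ]
[[-0.951  0.311 -0.   ]
 [ 0.311  0.951 -0.001]
 [ 0.    -0.001 -1.   ]]
```

```bash
R='-24 -21.5 0 0'
python3 -m pendant '-24 -21.5 0 0;-24 -21.5 0 0;-24 -21.5 0 0;-24 -21.5 0 0;-24 -21.5 0 0;-24 -21.5 0 0;-24 -21.5 0 0;-24 -21.5 0 0' 1 20
python3 -m pendant '-24 -21.5 0 0;-24 -21.5 0 0;-24 -21.5 0 0;-24 -21.5 0 0;-24 -21.5 0 0;-24 -21.5 0 0;-24 -21.5 0 0;-24 -21.5 0 0'
python3 -m pendant '-24 -21.5 0 0;-24 -21.5 0 0;-24 -21.5 0 0;-24 -21.5 0 0;-24 -21.5 0 0;-24 -21.5 0 0;-20 -21.5 0 0;-20 -21.5 0 0'
python3 -m pendant '0 0 20 0;0 0 20 0;0 0 20 0;0 0 0 0;0 0 0 0'
python3 - <<'E'
from h import *
p,d=camera("scene");cv2.imwrite("pics/s1.png",cv2.resize(p[100:260,140:360,::-1],None,fx=3,fy=3))
o=get_obs();print(o["tcp_pos"],o["time_s"])
E
```

```text
time_s: 0.77
tcp_pos: [0.3235, 0.3694, 0.2173]
tool_rot: [-0.494, -3.102, 0.001]
contact_force: [0.1, 0.9, 0.6]
width: -0.0
finger_force: 0.0
time_s: 1.43
tcp_pos: [0.4526, 0.1463, 0.2174]
tool_rot: [-0.494, -3.102, 0.0]
contact_force: [0.6, 0.4, 0.5]
width: -0.002
finger_force: 0.0
time_s: 2.1
tcp_pos: [0.574, -0.0744, 0.2171]
tool_rot: [-0.494, -3.102, -0.0]
contact_force: [-0.1, 0.3, 0.6]
width: -0.001
finger_force: 0.0
time_s: 2.52
tcp_pos: [0.5728, -0.0727, 0.1565]
tool_rot: [-0.494, -3.099, 0.0]
contact_force: [0.5, 0.6, 0.5]
width: 0.001
finger_force: 0.0
[ 0.57376699 -0.07274529  0.15773821] 2.5667
```

View pics/s1.png

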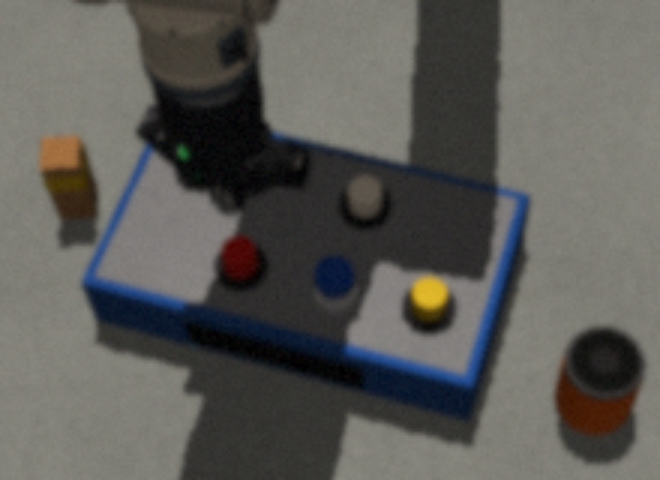

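The picture shows the shut fingertip near crop (230,205), just behind and above the red button at (241,258). I'll check the fingertip's position with depth.

Run:
```python
from h import *
o=get_obs();T=Ro.from_rotvec(o["tool_rot"]).as_matrix();tip=o["tcp_pos"]+T@[0,0,.017]
for n in("scene","top"):
    q=camera_params(n);c=q["R"]@tip+q["t"];print(n,"tip proj",c[0]/c[2]*q["fx"]+q["cx"],c[1]/c[2]*q["fy"]+q["cy"],tip)
    p,d=camera(n);v,u=np.nonzero(d>0);z=d[v,u]
    X=(np.c_[(u-q["cx"])/q["fx"]*z,(v-q["cy"])/q["fy"]*z,z]-q["t"])@q["R"]
    for a,b in((.118,.15),(.15,.17)):
        m=(X[:,2]>a)&(X[:,2]<b)&(np.hypot(*(X[:,:2]-tip[:2]).T)<.07)
        if m.any(): print(n,a,m.sum(),X[m].min(0).round(3),X[m].mean(0).round(3),X[m].max(0).round(3),u[m].mean(),v[m].max())
    cv2.imwrite(f"pics/{n}2.png",cv2.resize(p[120:240,160:300,::-1],None,fx=4,fy=4,interpolation=2))
```

```text
scene tip proj 218.27762875362734 175.20498021343525 [ 0.5737582  -0.07274387  0.14073821]
top tip proj 305.2064768942772 204.40579297896085 [ 0.5737582  -0.07274387  0.14073821]
```

View pics/scene2.png

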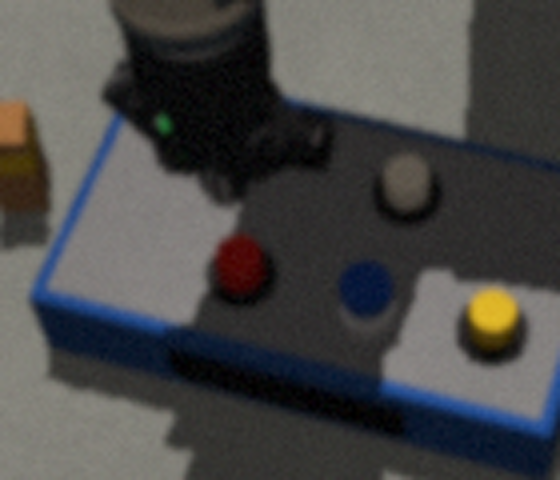

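The finger's end sits at about crop (222,200), which is full-frame (215.5,170). The model predicts (218,175), so I'll read depth there.

Run:
```python
from h import *
n="scene";q=camera_params(n);p,d=camera(n)
print((d>0).mean())
def X(u,v):
    z=d[v,u];return q["R"].T@(np.array([(u-q["cx"])/q["fx"]*z,(v-q["cy"])/q["fy"]*z,z])-q["t"])
for v in range(140,180,3): print(v,p[v,215],[X(u,v).round(3).tolist() if d[v,u]>0 else 0 for u in(211,215,219)])
for u in (200,210,235,240): print(u,p[157,u],X(u,157).round(3) if d[157,u] else 0)
```

```text
0.9960784912109375
140 [ 5 10 11] [[0.609, -0.066, 0.332], [0.607, -0.058, 0.331], [0.601, -0.051, 0.322]]
143 [12  9 11] [[0.609, -0.067, 0.323], [0.608, -0.059, 0.321], [0.604, -0.051, 0.316]]
146 [0 0 3] [[0.612, -0.067, 0.315], [0.61, -0.06, 0.313], [0.604, -0.052, 0.305]]
149 [10  6 11] [[0.609, -0.069, 0.301], [0.595, -0.064, 0.281], [0.591, -0.056, 0.275]]
152 [ 6 11  7] [[0.583, -0.077, 0.253], [0.596, -0.065, 0.272], [0.591, -0.057, 0.264]]
155 [6 4 9] [[0.571, -0.081, 0.223], [0.594, -0.067, 0.257], [0.59, -0.059, 0.252]]
158 [12 11 14] [[0.582, -0.08, 0.227], [0.592, -0.068, 0.243], [0.578, -0.063, 0.221]]
161 [8 9 9] [[0.586, -0.08, 0.221], [0.586, -0.071, 0.221], [0.585, -0.062, 0.22]]
164 [34 35 33] [[0.582, -0.083, 0.204], [0.588, -0.072, 0.212], [0.583, -0.064, 0.205]]
167 [44 42 41] [[0.578, -0.085, 0.184], [0.586, -0.074, 0.197], [0.584, -0.065, 0.193]]
170 [53 51 51] [[0.514, -0.103, 0.071], [0.586, -0.075, 0.183], [0.583, -0.067, 0.179]]
173 [122 121 119] [[0.524, -0.102, 0.072], [0.524, -0.092, 0.071], [0.523, -0.081, 0.071]]
176 [130 126 123] [[0.531, -0.102, 0.068], [0.53, -0.092, 0.067], [0.531, -0.081, 0.068]]
179 [116 102  99] [[0.542, -0.101, 0.07], [0.54, -0.091, 0.067], [0.558, -0.076, 0.097]]
200 [19 17 19] [ 0.576 -0.106  0.223]
210 [6 8 8] [ 0.584 -0.081  0.234]
235 [15 13 13] [ 0.603 -0.022  0.262]
240 [12 15 15] [ 0.49  -0.026  0.096]
```

```bash
python3 -m pendant '0 0 5 0;0 0 5 0;0 0 5 0;0 0 5 0;0 0 5 0;0 0 5 0;0 0 4 0;0 0 0 0'
python3 - <<'E'
from h import *
p,d=camera("scene");cv2.imwrite("pics/s3.png",cv2.resize(p[120:240,160:300,::-1],None,fx=4,fy=4,interpolation=2))
o=get_obs();print(o["tcp_pos"],o["contact_force"],find(p,"scene",(180,142,310,225))["red"])
E
```

```text
time_s: 3.38
tcp_pos: [0.5731, -0.0727, 0.1224]
tool_rot: [-0.494, -3.101, 0.0]
contact_force: [0.1, -0.9, 0.6]
width: 0.001
finger_force: 0.0
[ 0.57333871 -0.07275753  0.12286142] [ 0.20454419  0.25200038 -0.23789609] []
```

View pics/s3.png

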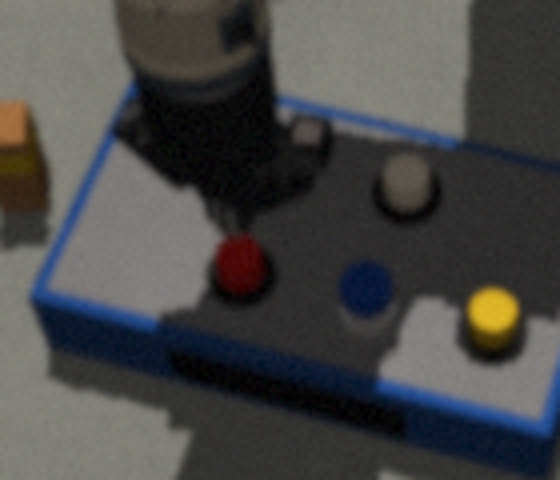

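The tip is now at crop (233,232), right at the upper edge of the red face (241,250) with no contact yet. I'll measure the finger's lateral position once more by depth.

Run:
```python
from h import *
n="scene";q=camera_params(n);p,d=camera(n)
v,u=np.mgrid[160:195,205:230];v=v.ravel();u=u.ravel();z=d[v,u]
X=(np.c_[(u-q["cx"])/q["fx"]*z,(v-q["cy"])/q["fy"]*z,z]-q["t"])@q["R"]
for a in np.arange(.1,.2,.008):
    m=(X[:,2]>a)&(X[:,2]<a+.008)&(X[:,0]>.54)
    if m.any(): print(a.round(3),m.sum(),X[m].min(0).round(3),np.median(X[m],0).round(3),X[m].max(0).round(3),p[v[m],u[m]].mean(0).round())
```

```text
0.1 43 [ 0.56  -0.088  0.1  ] [ 0.575 -0.075  0.101] [ 0.588 -0.063  0.105] [72. 14. 13.]
0.132 3 [ 0.582 -0.076  0.137] [ 0.584 -0.073  0.139] [ 0.584 -0.07   0.14 ] [64. 27. 25.]
0.14 15 [ 0.574 -0.088  0.142] [ 0.583 -0.075  0.144] [ 0.584 -0.061  0.148] [57. 48. 47.]
0.148 23 [ 0.573 -0.089  0.148] [ 0.582 -0.074  0.153] [ 0.585 -0.06   0.156] [42. 40. 40.]
0.156 18 [ 0.575 -0.088  0.156] [ 0.582 -0.072  0.16 ] [ 0.585 -0.062  0.164] [33. 31. 31.]
0.164 14 [ 0.578 -0.085  0.164] [ 0.583 -0.073  0.166] [ 0.586 -0.063  0.171] [27. 26. 25.]
0.172 19 [ 0.572 -0.096  0.172] [ 0.582 -0.079  0.177] [ 0.588 -0.062  0.18 ] [35. 34. 33.]
0.18 39 [ 0.572 -0.099  0.181] [ 0.585 -0.068  0.184] [ 0.594 -0.049  0.188] [21. 20. 21.]
0.188 63 [ 0.57  -0.099  0.188] [ 0.582 -0.056  0.191] [ 0.596 -0.041  0.196] [14. 14. 15.]
0.196 32 [ 0.571 -0.094  0.196] [ 0.586 -0.061  0.201] [ 0.596 -0.04   0.204] [12. 11. 12.]
```

Laterally it is centred, and the tip is about 30 mm above the face. I'll go down with care.

```bash
python3 -m pendant '0 0 4 0;0 0 4 0;0 0 4 0;0 0 4 0;0 0 4 0;0 0 0 0'
python3 -m pendant '0 0 2 0;0 0 2 0;0 0 2 0;0 0 0 0'
```

```text
time_s: 3.98
tcp_pos: [0.5731, -0.0727, 0.1025]
tool_rot: [-0.494, -3.101, 0.0]
contact_force: [-1.1, 0.5, 0.3]
width: 0.004
finger_force: 0.0
time_s: 4.32
tcp_pos: [0.5736, -0.0728, 0.0972]
tool_rot: [-0.494, -3.102, 0.0]
contact_force: [0.6, 0.9, 0.0]
width: 0.002
finger_force: 0.0
```

```bash
python3 -m pendant '0 0 2 0;0 0 2 0;0 0 0 0'
python3 -m pendant '0 0 2 0;0 0 2 0;0 0 0 0'
```

```text
time_s: 4.57
tcp_pos: [0.5735, -0.0728, 0.0932]
tool_rot: [-0.494, -3.102, 0.0]
contact_force: [-0.3, -0.2, 0.7]
width: -0.0
finger_force: 0.0
time_s: 4.82
tcp_pos: [0.5735, -0.0728, 0.0891]
tool_rot: [-0.494, -3.102, 0.0]
contact_force: [-0.9, 0.0, -0.0]
width: -0.001
finger_force: 0.0
```

```bash
python3 -m pendant '0 0 2 0;0 0 0 0'; python3 -m pendant '0 0 2 0;0 0 0 0'
cat > m.py <<'E'
from h import *
n="scene";q=camera_params(n);p,d=camera(n)
v,u=np.mgrid[100:230,150:320];v=v.ravel();u=u.ravel();z=d[v,u]
X=(np.c_[(u-q["cx"])/q["fx"]*z,(v-q["cy"])/q["fy"]*z,z]-q["t"])@q["R"]
o=get_obs()["tcp_pos"];c=p[v,u].astype(int)
for a in np.arange(.082,.15,.006):
    m=(X[:,2]>a)&(X[:,2]<a+.006)&(np.hypot(*(X[:,:2]-o[:2]).T)<.03)
    if m.any(): print(a.round(3),m.sum(),X[m].min(0).round(3),np.median(X[m],0).round(3),X[m].max(0).round(3),c[m].mean(0).round())
E
python3 m.py
```

```text
time_s: 4.98
tcp_pos: [0.5738, -0.0728, 0.0873]
tool_rot: [0.494, 3.102, 0.0]
contact_force: [-0.1, 0.7, 0.0]
width: -0.001
finger_force: 0.3
time_s: 5.15
tcp_pos: [0.5739, -0.0728, 0.0855]
tool_rot: [0.494, 3.102, 0.0]
contact_force: [-1.1, -0.7, 3.1]
width: -0.001
finger_force: 1.6
0.082 17 [ 0.576 -0.089  0.082] [ 0.584 -0.073  0.086] [ 0.593 -0.061  0.088] [50.  7.  6.]
0.088 13 [ 0.573 -0.08   0.088] [ 0.583 -0.068  0.092] [ 0.587 -0.061  0.094] [56.  5.  4.]
0.094 29 [ 0.574 -0.088  0.094] [ 0.582 -0.077  0.097] [ 0.587 -0.062  0.099] [59. 14. 12.]
0.1 6 [ 0.582 -0.082  0.102] [ 0.583 -0.075  0.104] [ 0.586 -0.067  0.106] [54. 23. 21.]
0.106 14 [ 0.576 -0.087  0.108] [ 0.583 -0.072  0.11 ] [ 0.585 -0.062  0.112] [44. 30. 30.]
0.112 14 [ 0.575 -0.089  0.112] [ 0.582 -0.072  0.115] [ 0.585 -0.061  0.118] [36. 29. 29.]
0.118 13 [ 0.576 -0.088  0.119] [ 0.583 -0.077  0.122] [ 0.585 -0.063  0.124] [34. 31. 31.]
0.124 10 [ 0.58  -0.079  0.124] [ 0.583 -0.068  0.126] [ 0.587 -0.062  0.129] [24. 22. 21.]
0.13 12 [ 0.579 -0.086  0.13 ] [ 0.583 -0.078  0.133] [ 0.587 -0.071  0.135] [35. 34. 34.]
0.136 11 [ 0.574 -0.095  0.137] [ 0.585 -0.073  0.141] [ 0.591 -0.05   0.142] [23. 22. 22.]
0.142 19 [ 0.572 -0.099  0.142] [ 0.585 -0.079  0.145] [ 0.594 -0.052  0.148] [28. 28. 28.]
0.148 51 [ 0.567 -0.102  0.148] [ 0.58  -0.062  0.151] [ 0.593 -0.048  0.154] [16. 15. 16.]
```

Contact is at TCP z ≈ 0.0865. Next I press about 13 mm further while watching the force.

```bash
python3 -m pendant '0 0 2 0;0 0 2 0;0 0 2 0;0 0 0 0'; python3 -m pendant '0 0 2 0;0 0 2 0;0 0 0 0';python3 -m pendant '0 0 1 0;0 0 1 0;0 0 0 0'
```

```text
time_s: 5.53
tcp_pos: [0.5739, -0.0728, 0.0792]
tool_rot: [0.494, 3.102, 0.0]
contact_force: [-0.0, 0.1, 3.3]
width: 0.006
finger_force: 1.6
time_s: 5.78
tcp_pos: [0.5739, -0.0728, 0.0752]
tool_rot: [0.494, 3.102, -0.0]
contact_force: [0.2, -0.3, 2.7]
width: 0.003
finger_force: 1.6
time_s: 6.03
tcp_pos: [0.5739, -0.0728, 0.0737]
tool_rot: [0.494, 3.102, 0.0]
contact_force: [-1.0, 0.7, 7.2]
width: -0.002
finger_force: 3.7
```

```bash
python3 -m pendant '0 0 0 0;0 0 0 0;0 0 -5 0;0 0 -15 0;0 0 -25 0;0 0 -25 0;0 0 -30 0;0 0 0 0'; python3 -m pendant '2 27 0 0;2 27 0 0;2 27 0 0;2 27 0 0;2 27 0 0;2 27 0 0;0 1 0 0;0 0 0 0'
python3 - <<'E'
from h import *
for n,b in(("scene",(180,142,310,225)),("top",(185,160,355,280))):
    p,d=camera(n);f=find(p,n,b);print(n,{k:f[k] for k in("red","yellow","green","white")})
p,d=camera("scene");cv2.imwrite("pics/s4.png",cv2.resize(p[100:250,140:360,::-1],None,fx=3,fy=3))
o=get_obs();print(o["tcp_pos"])
E
```

```text
time_s: 6.7
tcp_pos: [0.5767, -0.0732, 0.1787]
tool_rot: [0.493, 3.095, 0.0]
contact_force: [0.9, -0.2, 0.5]
width: 0.002
finger_force: 0.0
time_s: 7.37
tcp_pos: [0.6126, 0.0871, 0.1728]
tool_rot: [-0.49, -3.102, 0.001]
contact_force: [-1.1, -0.6, 0.0]
width: 0.004
finger_force: 0.0
scene {'red': [(array([219.5, 185.6]), 99, array([ 0.5805, -0.0733,  0.102 ]))], 'yellow': [], 'green': [(array([205.2, 151. ]), 83, array([ 0.4749, -0.1172,  0.102 ]))], 'white': [(array([236.5, 152.5]), 30, array([ 0.4795, -0.0348,  0.102 ]))]}
top {'red': [(array([301.4, 206.6]), 163, array([ 0.5722, -0.0719,  0.102 ]))], 'yellow': [], 'green': [(array([322.6, 257.1]), 178, array([ 0.4723, -0.1161,  0.102 ]))], 'white': [(array([256.6, 224. ]), 444, array([0.5347, 0.0177, 0.102 ])), (array([291.9, 251.7]), 601, array([ 0.4815, -0.0541,  0.102 ])), (array([277.2, 251.7]), 574, array([ 0.4808, -0.0248,  0.102 ]))]}
[0.61233275 0.08495655 0.17304529]
```

View pics/s4.png

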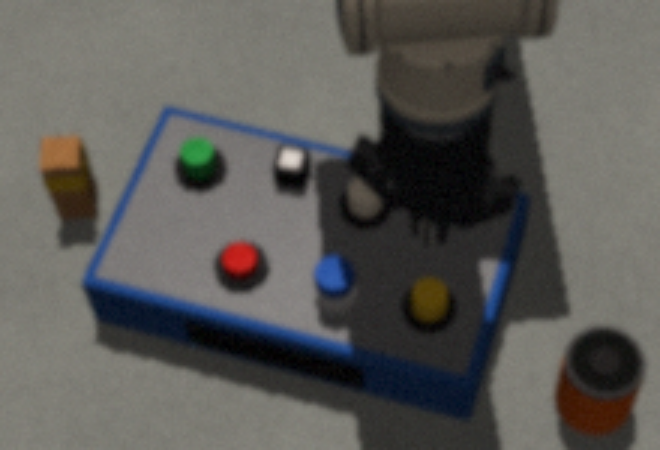

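Red at crop (240,258) is lower now, and the jar, relay and others are unmoved. The tool is above yellow (430,298).

```bash
python3 -m pendant '0 0 20 0;0 0 20 0;0 0 16 0;0 0 12 0;0 0 8 0;0 0 4 0;0 0 0 0;0 0 0 0';python3 -m pendant '0 0 2 0;0 0 2 0;0 0 2 0;0 0 2 0;0 0 0 0'; python3 -m pendant '0 0 2 0;0 0 2 0;0 0 2 0;0 0 0 0'
```

```text
time_s: 8.18
tcp_pos: [0.6134, 0.0857, 0.094]
tool_rot: [0.494, 3.102, 0.0]
contact_force: [-0.5, -0.5, 0.4]
width: 0.003
finger_force: 0.0
time_s: 8.6
tcp_pos: [0.6133, 0.086, 0.0857]
tool_rot: [0.494, 3.102, 0.0]
contact_force: [0.4, 0.3, 2.7]
width: 0.004
finger_force: 1.5
time_s: 8.93
tcp_pos: [0.6132, 0.0859, 0.0793]
tool_rot: [0.494, 3.102, 0.0]
contact_force: [0.4, -0.5, 3.3]
width: -0.003
finger_force: 1.7
```

```bash
python3 -m pendant '0 0 2 0;0 0 2 0;0 0 0 0';python3 -m pendant '0 0 1 0;0 0 1 0;0 0 0 0'
```

```text
time_s: 9.18
tcp_pos: [0.6132, 0.0859, 0.0753]
tool_rot: [0.494, 3.102, 0.0]
contact_force: [0.5, 0.8, 3.8]
width: -0.0
finger_force: 1.6
time_s: 9.43
tcp_pos: [0.6133, 0.0859, 0.0738]
tool_rot: [0.494, 3.102, 0.0]
contact_force: [-0.2, 0.2, 7.3]
width: 0.0
finger_force: 3.6
```

```bash
python3 -m pendant '0 0 0 0;0 0 0 0;0 0 -5 0;0 0 -15 0;0 0 -25 0;0 0 -25 0;0 0 -30 0;0 0 0 0'; python3 -m pendant '9 -29.5 0 0;9 -29.5 0 0;9 -29.5 0 0;9 -29.5 0 0;9 -29.5 0 0;9 -29.5 0 0;9 -29.5 0 0;8 -29.5 0 0'
python3 -m pendant '0 0 0 0;0 0 0 0'
python3 - <<'E'
from h import *
p,d=camera("scene");f=find(p,"scene",(180,142,310,225));print({k:f[k] for k in("red","yellow","green","white")})
cv2.imwrite("pics/s5.png",cv2.resize(p[80:250,140:360,::-1],None,fx=3,fy=3))
o=get_obs();print(o["tcp_pos"])
E
```

```text
time_s: 10.1
tcp_pos: [0.6157, 0.0861, 0.1788]
tool_rot: [0.493, 3.096, 0.003]
contact_force: [1.5, 0.1, 1.1]
width: -0.0
finger_force: 0.0
time_s: 10.77
tcp_pos: [0.4702, -0.1172, 0.1729]
tool_rot: [-0.493, -3.101, -0.0]
contact_force: [-0.6, -0.1, 0.2]
width: 0.004
finger_force: 0.0
time_s: 10.93
tcp_pos: [0.4708, -0.1173, 0.1731]
tool_rot: [-0.498, -3.1, -0.0]
contact_force: [1.2, 0.4, -0.0]
width: -0.002
finger_force: 0.0
{'red': [], 'yellow': [(array([282.7, 199.6]), 110, array([0.6199, 0.0851, 0.102 ]))], 'green': [(array([204.5, 150. ]), 56, array([ 0.4718, -0.1194,  0.102 ]))], 'white': [(array([261.1, 162.8]), 73, array([0.5117, 0.0302, 0.102 ]))]}
[ 0.47166818 -0.11667291  0.17324087]
```

View pics/s5.png

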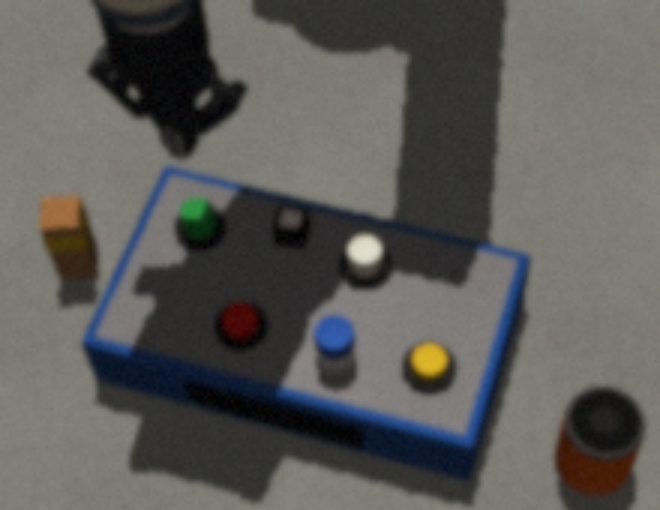

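Red (240,323) and yellow (430,360) are down, white (365,255) is still up, and nothing else has moved. Next is green.

```bash
python3 -m pendant '-2 0 20 0;0 0 20 0;0 0 16 0;0 0 12 0;0 0 8 0;0 0 4 0;0 0 0 0;0 0 0 0';python3 -m pendant '0 0 2 0;0 0 2 0;0 0 2 0;0 0 2 0;0 0 0 0'; python3 -m pendant '0 0 2 0;0 0 2 0;0 0 2 0;0 0 0 0'
```

```text
time_s: 11.65
tcp_pos: [0.4745, -0.1167, 0.0937]
tool_rot: [0.493, 3.102, 0.0]
contact_force: [1.0, -0.8, -0.1]
width: 0.001
finger_force: 0.0
time_s: 12.07
tcp_pos: [0.4744, -0.1172, 0.0856]
tool_rot: [0.494, 3.102, -0.0]
contact_force: [0.1, 1.0, 2.9]
width: -0.003
finger_force: 1.6
time_s: 12.4
tcp_pos: [0.4743, -0.1171, 0.0793]
tool_rot: [0.494, 3.102, -0.0]
contact_force: [0.8, 0.0, 2.9]
width: -0.001
finger_force: 1.6
```

```bash
python3 -m pendant '0 0 2 0;0 0 2 0;0 0 0 0';python3 -m pendant '0 0 1 0;0 0 1 0;0 0 0 0'; python3 -m pendant '0 0 0 0;0 0 0 0;0 0 -5 0;0 0 -15 0;0 0 -25 0;0 0 -25 0;0 0 -30 0;0 0 -30 0';python3 -m pendant '20 -20 -10 0;20 -20 -10 0;10 -20 0 0;0 -20 0 0;0 -20 0 0;0 0 0 0;0 0 0 0'
python3 - <<'E'
from h import *
p,d=camera("scene");f=find(p,"scene",(180,142,310,225));print({k:f[k] for k in("red","yellow","green","white")})
cv2.imwrite("pics/s6.png",cv2.resize(p[80:250,140:360,::-1],None,fx=3,fy=3))
E
```

```text
time_s: 12.65
tcp_pos: [0.4743, -0.1171, 0.0753]
tool_rot: [0.494, 3.102, -0.0]
contact_force: [0.6, -0.2, 2.7]
width: 0.002
finger_force: 1.6
time_s: 12.9
tcp_pos: [0.4744, -0.1171, 0.0737]
tool_rot: [0.494, 3.102, -0.0]
contact_force: [0.5, -0.4, 7.6]
width: 0.005
finger_force: 3.8
time_s: 13.57
tcp_pos: [0.4727, -0.1167, 0.2041]
tool_rot: [-0.494, -3.1, -0.001]
contact_force: [0.5, 0.4, -0.0]
width: -0.003
finger_force: 0.0
time_s: 14.15
tcp_pos: [0.3946, -0.1968, 0.2232]
tool_rot: [-0.497, -3.101, -0.001]
contact_force: [-0.3, 0.1, -0.7]
width: 0.004
finger_force: 0.0
{'red': [(array([219.5, 185.6]), 102, array([ 0.5803, -0.0733,  0.102 ]))], 'yellow': [(array([282.8, 199.6]), 109, array([0.6198, 0.0852, 0.102 ]))], 'green': [], 'white': [(array([261.1, 162.6]), 79, array([0.5108, 0.0302, 0.102 ]))]}
```

View pics/s6.png

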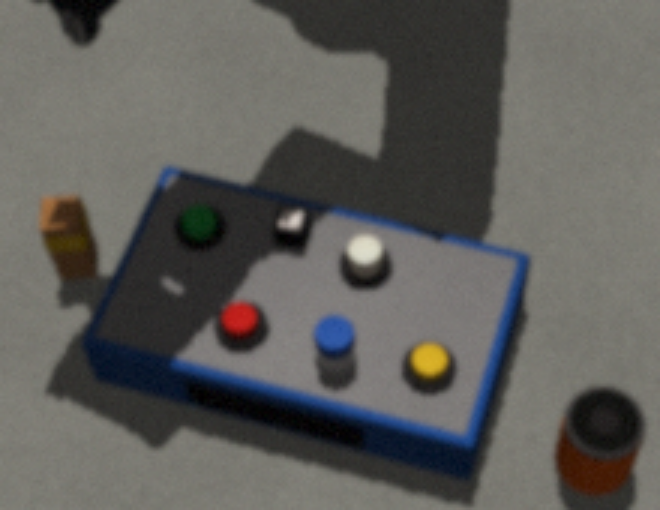

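Green (200,222), red (240,320) and yellow (430,360) are down, white (365,255) is up, the bystanders are in place, and the gripper is clear at top left.

```bash
python3 -c "from cell import *;print(sign_off())"
```

```text
the job is handed in; nothing more can be done
None
```

I pressed red, yellow and green down to their stops in that order, with about 7.5 N read at each stop; white is still popped out, the bystanders look unmoved, the arm is clear, and I handed the job in after about 14 s of robot time.

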